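# Spot a tile for two pipe holes on a cross-slide press

## Task

The splashback tile clamped on the little cross-slide press has two circles penned on it for pipe holes, each with a centre dot. Slide the table by its loop handle until the wide circle's dot is right under the punch point and press the punch cap fully down to chip the glaze, let it spring back up, then bring the small circle's dot right under the point and spot it in the same way. Press nowhere but on the dots, leave the table standing with the small circle's dot under the raised point, ready for drilling, and do not disturb the brush, spray bottle, plunger or clear box.

Things in the scene. Friction and masses are not known exactly. Their poses are not given: they have to be found in the camera images.
- press: Grey C-frame spotting press, fixed to the tray. Origin at z = 0 straight below the punch axis; its x axis runs along the lower slides, away from the loop handle; y along the upper slides, away from the column. Base plate 240 mm (x) by 370 mm (y, from -215 to +155 mm), 12 mm thick; rod end blocks 38 mm high at x = -118 to -102 mm and +102 to +118 mm.
- column_top (a point): Middle of the top of the press's fixed column, height 190 mm; column 55 x 45 mm, 168 mm from the punch axis on the -y side. An arm 36 mm wide, heights 146 to 182 mm, runs from it along +y to a round boss of 20 mm radius, heights 135 to 191 mm, about the punch axis.
- slide_x (a joint): Travel of the cross-slide's lower stage along the press's x axis, -0.042 to 0.042 m (stops); 0 is the middle. It has no spring: sliding friction of about 2.5 N (plus light damping) keeps it where it is left. Carries the upper stage.
- slide_y (a joint): Travel of the upper stage (the table with the tile and handle) along the press's y axis, -0.042 to 0.042 m (stops); same friction. Its plate is 170 x 170 mm, top at height 74 mm; the white tile on it is 150 x 150 x 8 mm, top at height 82 mm; two small toe clamps at the tile's -y edge rise to 93 mm.
- loop (a point): Centre of the opening of the level steel loop handle on the table's front (-x) side, height 70 mm; moves with the table. Opening 49 mm along x by 64 mm along y, open above and below: shut fingers let down into it can push the table any way. Edged by 10 mm round bar on three sides and on the +x side by the table's tongue, 84 mm wide, 8 mm thick, top at 74 mm.
- loop_bar (a point): Middle of the loop handle's front bar: 10 mm round bar along y, height 70 mm, 29.5 mm from the opening's centre on the -x side; can also be pinched. Moves with the table.
- wide_mark (a point): Dot at the centre of the wide penned circle (40 mm across) on the tile's top face, height 82 mm. Lies somewhere 20 to 40 mm from the tile's middle; moves with the table.
- small_mark (a point): Dot at the centre of the small penned circle (22 mm across) on the tile's top face, height 82 mm. Lies on the other side of the tile's middle, 44 to 76 mm from the wide circle's dot; moves with the table.
- point (a point): Point of the upright steel punch, on the press's vertical axis, 10 mm above the tile (height 92 mm) when the punch is up.
- cap_top (a point): Middle of the top of the black mushroom cap of the punch (42 mm across), height 222 mm when up; press it straight down.
- punch (a joint): How far the punch is pressed down, 0 (up, held by its spring) to 0.010 m (stop; the point touches the tile). The spring takes about 3 N to start and 6.5 N to press fully; it springs back up when let go. The punch does not drag the tile.
- brush: Grey nylon tile brush lying on the tray, 220 mm long, 58 mm wide, 51 mm high at most, origin under its middle, head towards its +x. Leave alone.
- spray_bottle: Capped green spray bottle, 72 mm across, 205 mm high, standing; origin under its middle. Leave alone.
- plunger: Black rubber plunger head, 132 mm across, with a short steel handle stub, 185 mm high overall, standing on its rim; origin under its middle. Leave alone.
- snap_box: Small clear plastic box with a shut hinged lid, wall plugs inside, 110 x 75 x 40 mm; origin under its middle. Leave alone.

How it is judged:
By the outcome, as a careful person would: the job done as asked, in the order asked, and still so for the second after the job is handed in, with the robot touching nothing.
It also fails if it takes over 72 s, if anything falls off the work surface, if the arm or the gripper's body presses on something with over 40 N, if the wrist force passes 120 N, or if a joint passes its speed limit or range.

## Robot

A 7-joint arm with a two-finger parallel gripper is mounted at the origin on the work surface. World frame = base frame: x ahead of the robot, y to its left, z up, the work surface at z = 0. Lengths are in m, angles in degrees, forces in N, time in s.
With the tool pointing down it reaches from about 0.4 to 0.875 m from the base axis. Payload 6.5 kg.
Tool frame: the origin (TCP) lies between the finger pads; the fingertips stand 19 mm ahead of it and the grasp point (between the pads) is the TCP; z points along the fingers, y is the direction in which the jaws open and shut (so a half turn about z gives the same grasp; the last joint's range is limited). The gripper opens to 85 mm and grips with 20 to 120 N. Pads are 22 mm wide; open, the fingers measure 114 mm over their backs; the gripper's body (76 mm by 85 mm) begins 54 mm behind the grasp point. The pads swing forward as they close: fully open they stand 13 mm farther back than shut.
Start: joints at [-69.97, 30.733, -0.252, 88.115, 0.149, 61.152, -4.079], TCP at [0.263, 0.595, 0.25] pointing down, gripper open.
Joint ranges: [-154.64, 154.64], [-21.42, 123.67], [-72.66, 72.17], [13.99, 137.28], [-74.86, 254.86], [10.95, 109.41], [-158.01, 158.01]. Speed limits (degrees/s): [136.94, 136.94, 180, 180, 180, 180, 180].

## Interface

Orientations are given as [roll, pitch, yaw] about the fixed x, y, z axes, in that order (R = Rz(yaw) Ry(pitch) Rx(roll)).
In Python, from workcell import bot, eyes, job gives the robot as it stands. The module is installed in compiled form; this text tells all that it offers.
- The arm moves only by the tool apply_moves, never from a script. Its argument "increments" is a list of rows, each an object with "dp": the shift along the tool's x, y, z in cm, a list of three; "twist": the turn about the tool's z in degrees. A call has 1 to 20 rows; each row is the pose to reach, as a shift and turn from the pose commanded when the call began, along the tool's axes at that moment; what a row does not reach only later rows make up. A row lasts 1/10 s, in which the tool goes at most 50 mm and 8.59 degrees, less where a joint would pass 70% of its speed; a pose out of reach is approached as far as the arm can. A call with a gripper value outside its range is refused whole. "jaw" is the opening, from 0 (shut) to 1 (fully open), set as the call begins (left out, the last holds). The fingers move at their own pace and stop on an object; "squeeze" is the grip in N (left out, the last holds). Time passes only in rows, so rows that repeat a pose let the fingers close. It gives the time, the measured TCP pose, the force and the opening at its end, in the units of the state.
- bot.observe(): the state, without advancing time (a new reading comes with each control period).
- eyes.capture(name): name is "scene" or "top" or "wrist"; returns a dict with "img" (400x640x3 uint8, red, green, blue), "range_z" (400x640 float32, m along the optical axis (not along the pixel's ray), 0 where there is no reading), "camera_matrix" (3x3 intrinsics, pixels), "pose" (4x4, takes a point from camera to world coordinates); the wrist camera has in their place "tool_from_camera" (4x4, takes a point from camera to tool coordinates, whose origin is the TCP and whose axes are the flange's). Camera axes: x right, y down, z forward; pixel columns grow to the right and rows downward; lengths in m; the calibration is good to about 2 mm. The wrist camera is an equidistant fisheye: a pixel r from the principal point sees the ray r / f radians off the axis. A picture is of the moment at which its call begins: read the wrist's pose just before it.
- job.sign_off(): hands the job in, once; it reports no verdict.
The state is a dict: "time_s": time; "joints": joint angles; "dq": joint speeds; "tau": joint torques, N m; "tcp_pos": TCP position; "tool_rot": TCP orientation; "force": force on the tool from outside, world axes, zero at the start; "moment": the same for the moment, N m; "grip_width": finger opening in m.
Only numpy, scipy, OpenCV 4.12 (cv2) and the standard library are available. Lean on these libraries where they do the work, as an engineer would, in place of code of your own. Each camera call takes 0.05 s, during which the arm holds its last target. There are 200 camera calls.

## Working session

There is one attempt and no reset: what is moved stays moved. The work goes in short steps, Python scripts to look and compute and a tool call to move; the robot and the scene stay as the last step left them, time stands still between calls to the robot, and variables do not carry over. Pictures are saved under pics/ and viewed, about 8 in all and at most 12, crops included, and the job is handed in when it is done.

Besides the shell and the picture viewer there is one more tool, called after "Emit:" by a JSON object that holds its "method" and its "body". apply_moves: Moves the arm, as the interface text tells. Its arguments: {"type":"object","properties":{"increments":{"type":"array"},"jaw":{"type":"number"},"squeeze":{"type":"number"}},"required":["increments"]}

```bash
mkdir -p pics; cat > h.py <<'E'
import numpy as np, cv2
from workcell import bot, eyes, job
from scipy.spatial.transform import Rotation as R
def tool():
    s=bot.observe(); T=np.eye(4); T[:3,3]=s['tcp_pos']; T[:3,:3]=R.from_euler('xyz',s['tool_rot'],degrees=True).as_matrix(); return T,s
def save(c,n): np.savez('pics/'+n+'.npz',**c); cv2.imwrite('pics/'+n+'.png',c['img'][:,:,::-1])
def cloud(c):
    K=c['camera_matrix'];z=c['range_z'];v,u=np.mgrid[:400,:640]
    P=np.stack([(u-K[0,2])*z/K[0,0],(v-K[1,2])*z/K[1,1],z],-1)
    return P@c['pose'][:3,:3].T+c['pose'][:3,3]
def atz(c,u,v,h):
    K=c['camera_matrix'];d=c['pose'][:3,:3]@np.array([(u-K[0,2])/K[0,0],(v-K[1,2])/K[1,1],1]);o=c['pose'][:3,3]
    return o+d*(h-o[2])/d[2]
E
python3 - <<'E'
from h import *
T,s=tool();print(s)
for n in('scene','top'):
    c=eyes.capture(n);save(c,n+'0');print(n,c['camera_matrix'].round(1).tolist(),c['pose'].round(3).tolist())
E
```

```text
{'time_s': 0.0, 'joints': array([-69.96958177,  30.77785699,  -0.25410564,  88.17215861,
         0.14828673,  61.15255122,  -4.07979826]), 'dq': array([-0.01285357, -0.01062135,  0.03328599, -0.00220889, -0.06801388,
        0.03485107, -0.04630007]), 'tau': array([-3.71709166e-05, -5.83421159e+01,  1.04853239e+00, -2.59115106e+01,
        1.22701022e-02,  9.49994690e-03, -7.47717536e-06]), 'tcp_pos': array([0.26231285, 0.59404559, 0.24939909]), 'tool_rot': array([-1.79898002e+02,  7.00368050e-03,  1.56179884e+02]), 'force': array([ 0.33040302,  1.12756946, -0.13244969]), 'moment': array([-0.02579172,  0.02661599, -0.01917534]), 'grip_width': 0.08523102631623719}
scene [[498.6, 0.0, 325.7], [0.0, 498.6, 202.9], [0.0, 0.0, 1.0]] [[-0.813, 0.39, -0.433, 1.147], [0.583, 0.521, -0.624, 0.801], [-0.018, -0.759, -0.651, 1.018], [0.0, 0.0, 0.0, 1.0]]
top [[431.8, 0.0, 321.5], [0.0, 431.8, 199.6], [0.0, 0.0, 1.0]] [[-0.047, -0.979, 0.2, 0.295], [-0.999, 0.046, -0.01, 0.008], [0.0, -0.2, -0.98, 1.451], [0.0, 0.0, 0.0, 1.0]]
```

View pics/scene0.png

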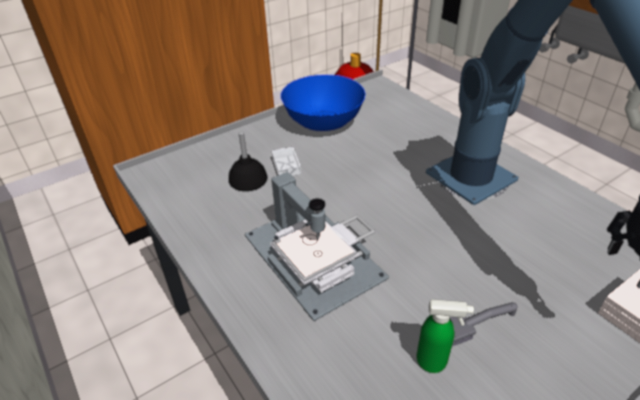

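View pics/top0.png

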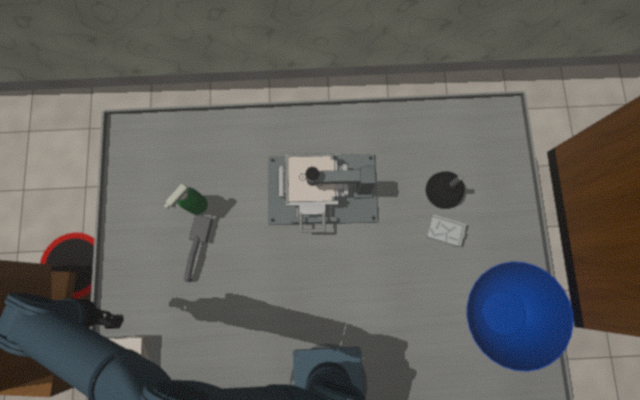

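The scene view shows the press at about (315,250), with its loop handle towards the robot and two circles near (312,238) and (318,254). The top view shows the base plate corners at (269,156), (376,154), (378,222) and (270,224), and the cap at (313,175). The bottle, brush, plunger and box are all well clear of the press.

```bash
python3 - <<'E'
from h import *
c=dict(np.load('pics/top0.npz'));s=dict(np.load('pics/scene0.npz'))
for p in [(269,156),(376,154),(378,222),(270,224)]: print(p,atz(c,*p,.012).round(4))
print('cap',atz(c,313,175,.222).round(4),'cap scene',atz(s,317,204,.222).round(4))
for n,d in(('top',c),('scene',s)):
    P=cloud(d)
    near=(abs(P[...,0]-.62)<.3)&(abs(P[...,1])<.3)&(d['range_z']>0)
    m=near&(P[...,2]>.213)&(P[...,2]<.232);print(n,'cap',m.sum(),P[m].mean(0).round(4))
    m=near&(P[...,2]>.006)&(P[...,2]<.018);Q=P[m][:,:2].astype(np.float32);print('base',m.sum(),cv2.minAreaRect(Q))
    m=near&(P[...,2]>.078)&(P[...,2]<.087);Q=P[m][:,:2].astype(np.float32);print('tile',m.sum(),cv2.minAreaRect(Q))
    m=near&(P[...,2]>.184)&(P[...,2]<.196);print('col/boss',m.sum(),P[m].mean(0).round(4))
a=cv2.resize(s['img'][170:310,240:390],(600,560),interpolation=cv2.INTER_CUBIC)
cv2.imwrite('pics/a.png',a[:,:,::-1])
E
```

```text
(269, 156) [0.751  0.1684 0.012 ]
(376, 154) [ 0.7408 -0.2032  0.012 ]
(378, 222) [ 0.5024 -0.1927  0.012 ]
(270, 224) [0.5127 0.1705 0.012 ]
cap [0.6202 0.0172 0.222 ] cap scene [0.6366 0.0274 0.222 ]
top cap 150 [0.627  0.0204 0.2207]
base 3347 ((0.6200642585754395, -0.0005801022052764893), (0.5981964468955994, 0.5990015864372253), 0.16304931044578552)
tile 1578 ((0.6255146265029907, 0.014712706208229065), (0.26722195744514465, 0.2543889880180359), 37.744178771972656)
col/boss 350 [ 0.6229 -0.1155  0.1883]
scene cap 161 [0.6348 0.023  0.2202]
base 3373 ((0.615944504737854, 0.001676797866821289), (0.5806944966316223, 0.5944951772689819), 0.6517049074172974)
tile 2462 ((0.6071109175682068, -0.028283342719078064), (0.27865374088287354, 0.2521016299724579), 88.0072250366211)
col/boss 389 [ 0.6328 -0.0896  0.1889]
```

View pics/a.png

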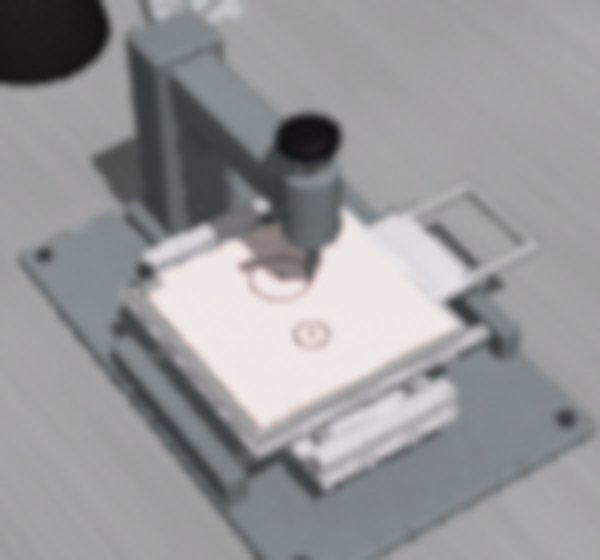

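Crop of the scene view at 4x: the wide circle is at about (281,276), the small dot at (310,335) and the punch point at (311,280). In full-image pixels these are (310.2,239), (317.5,253.7) and (317.8,240).

```bash
cat >> h.py <<'E'
def plan(x,y,z,yaw=None):
    T,s=tool(); d=T[:3,:3].T@(np.array([x,y,z])-T[:3,3])*100
    tw=0 if yaw is None else (s['tool_rot'][2]-yaw+180)%360-180
    print('dp',d.round(2),'twist',round(tw,1),'t',round(s['time_s'],2))
def wcap(n):
    T,s=tool(); c=eyes.capture('wrist'); c['pose']=T@c['tool_from_camera']; save(c,n); return c
def fray(c,u,v,h):
    K=c['camera_matrix'];x=(u-K[0,2])/K[0,0];y=(v-K[1,2])/K[1,1];r=np.hypot(x,y)
    d=c['pose'][:3,:3]@np.array([np.sin(r)*x/r,np.sin(r)*y/r,np.cos(r)]);o=c['pose'][:3,3]
    return o+d*(h-o[2])/d[2]
def fproj(c,p):
    K=c['camera_matrix'];q=np.linalg.inv(c['pose'])@np.append(p,1);t=np.arctan2(np.hypot(q[0],q[1]),q[2]);a=np.arctan2(q[1],q[0])
    return np.array([K[0,2]+K[0,0]*t*np.cos(a),K[1,2]+K[1,1]*t*np.sin(a)])
E
python3 - <<'E'
from h import *
s=dict(np.load('pics/scene0.npz'))
print('wide',atz(s,310.2,239,.082).round(4),'small',atz(s,317.5,253.7,.082).round(4),'pt',atz(s,317.75,240,.092).round(4))
c=wcap('w0');print(c['tool_from_camera'].round(3),c['camera_matrix'])
plan(.6,.2,.32,90)
E
```

```text
wide [ 0.6432 -0.002   0.082 ] small [0.6583 0.0537 0.082 ] pt [0.6347 0.0215 0.092 ]
[[ 0.    -0.961 -0.278  0.069]
 [ 1.    -0.     0.001 -0.001]
 [-0.001 -0.278  0.961 -0.124]
 [ 0.     0.     0.     1.   ]] [[309.70691629   0.         311.79476768]
 [  0.         309.70691629 198.89936147]
 [  0.           0.           1.        ]]
dp [-46.81 -22.44  -7.  ] twist 66.2 t 0.15
```

```bash
python3 - <<'E'
from h import *
plan(.67,.24,.33,178.4)
P=cloud(dict(np.load('pics/top0.npz')))
m=(P[...,2]>.15)&(P[...,2]<.25)&(P[...,1]>.2)&(P[...,0]>.4)&(P[...,1]<.7);print(m.sum(),P[m].min(0),P[m].max(0))
E
```

```text
dp [-51.6  -15.95  -8.01] twist -22.2 t 0.15
337 [0.54614906 0.39228442 0.15003635] [0.6207916  0.45897783 0.21221059]
```

Emit:
{"method": "apply_moves", "body": {"increments": [{"dp": [0, 0, -4], "twist": 0}, {"dp": [0, 0, -8], "twist": 0}, {"dp": [-4, -1.2, -8], "twist": -4}, {"dp": [-8, -2.4, -8], "twist": -8}, {"dp": [-12, -3.7, -8], "twist": -12}, {"dp": [-16, -4.9, -8], "twist": -16}, {"dp": [-20, -6.2, -8], "twist": -20}, {"dp": [-24, -7.4, -8], "twist": -22.2}, {"dp": [-28, -8.7, -8], "twist": -22.2}, {"dp": [-32, -9.9, -8], "twist": -22.2}, {"dp": [-36, -11.1, -8], "twist": -22.2}, {"dp": [-40, -12.4, -8], "twist": -22.2}, {"dp": [-44, -13.6, -8], "twist": -22.2}, {"dp": [-48, -14.8, -8], "twist": -22.2}, {"dp": [-51.6, -16, -8], "twist": -22.2}, {"dp": [-51.6, -16, -4], "twist": -22.2}, {"dp": [-51.6, -16, 0], "twist": -22.2}, {"dp": [-51.6, -16, 4], "twist": -22.2}, {"dp": [-51.6, -16, 4], "twist": -22.2}, {"dp": [-51.6, -16, 4], "twist": -22.2}], "jaw": 0}}

```text
time_s: 2.15
tcp_pos: [0.6699, 0.2399, 0.2106]
tool_rot: [-180.0, -0.0, 178.4]
force: [1.4, -0.6, 0.9]
grip_width: -0.0002
```

```bash
python3 - <<'E'
from h import *
c=wcap('w1');print(tool()[0].round(4))
print(fproj(c,[.635,.02,.092]),fproj(c,[.643,-.002,.082]),fproj(c,[.658,.054,.082]))
E
```

```text
[[-9.996e-01  2.830e-02  2.400e-03  6.710e-01]
 [ 2.830e-02  9.996e-01  9.000e-04  2.402e-01]
 [-2.400e-03  1.000e-03 -1.000e+00  2.124e-01]
 [ 0.000e+00  0.000e+00  0.000e+00  1.000e+00]]
[ 85.37497224 169.99614244] [ 77.94459339 177.06433218] [120.12277306 188.88238115]
```

View pics/w1.png

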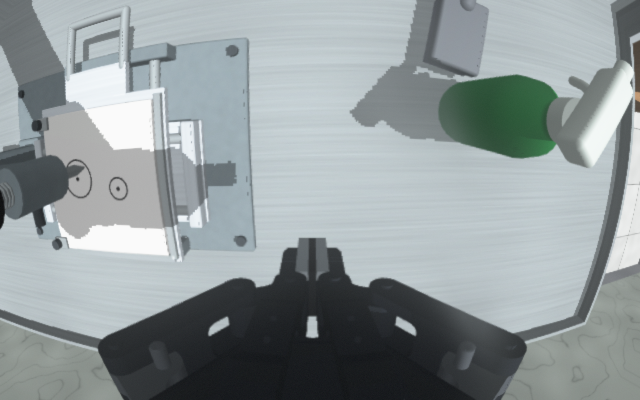

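The wrist view shows the wide dot near (77,180), the small dot near (118,188), the punch tip near (82,171) and the loop bar between (70,20) and (128,10). I'll zoom in.

```bash
python3 - <<'E'
from h import *
c=dict(np.load('pics/w1.npz'))
b=cv2.resize(c['img'][150:210,50:140],None,fx=8,fy=8,interpolation=cv2.INTER_CUBIC)
cv2.imwrite('pics/b.png',b[:,:,::-1])
E
```

```text
(no output)
```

View pics/b.png

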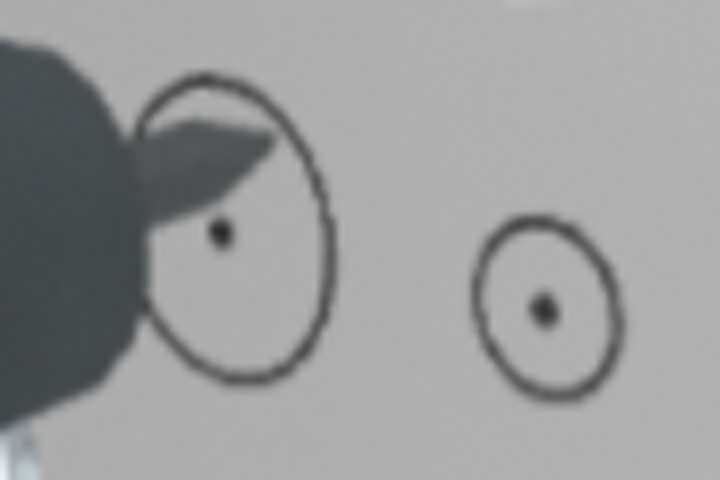

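Zoomed crop: the wide dot is at (221,233), the small dot at (544,311) and the punch tip at (274,138).

```bash
python3 - <<'E'
from h import *
c=dict(np.load('pics/w1.npz'))
f=lambda x,y:((x+.5)/8-.5+50,(y+.5)/8-.5+150)
w=fray(c,*f(221,233),.082);s=fray(c,*f(544,311),.082);t=fray(c,*f(274,138),.092)
th=np.radians(-1.6);Rp=np.array([[np.cos(th),-np.sin(th)],[np.sin(th),np.cos(th)]])
print('wide',w,'small',s,'tip',t);print('press-frame: tip-wide',Rp.T@(t-w)[:2],'tip-small',Rp.T@(t-s)[:2],np.linalg.norm(w-s))
for p in [(70,20),(127,10),(99,15),(162,90),(181,260)]: print(p,fray(c,*p,.07 if p[1]<50 else .082).round(4))
print('base',[fray(c,*p,.012).round(4) for p in[(248,38),(255,249)]])
q=dict(np.load('pics/scene0.npz'))
# loop bar in scene crop a.png corners (468,190),(535,243)
for x,y in((468,190),(535,243)): print('scene bar',atz(q,240+x/4,170+y/4,.07).round(4))
E
```

```text
wide [ 0.64463232 -0.00359571  0.082     ] small [0.65742414 0.05084805 0.082     ] tip [0.63172171 0.01846544 0.092     ]
press-frame: tip-wide [-0.01352156  0.02169206] tip-small [-0.02478824 -0.03308764] 0.05592632241481798
(70, 20) [ 0.4704 -0.0141  0.07  ]
(127, 10) [0.4821 0.0659 0.07  ]
(99, 15) [0.4776 0.0295 0.07  ]
(162, 90) [0.5715 0.1119 0.082 ]
(181, 260) [0.7317 0.1095 0.082 ]
base [array([0.5178, 0.177 , 0.012 ]), array([0.7522, 0.1707, 0.012 ])]
scene bar [ 0.4821 -0.0045  0.07  ]
scene bar [0.4789 0.0652 0.07  ]
```

Emit:
{"method": "apply_moves", "body": {"increments": [{"dp": [2, -2, 0], "twist": 8}, {"dp": [4, -4, 0], "twist": 16}, {"dp": [6, -6, 0], "twist": 24}, {"dp": [9, -8, 0], "twist": 32}, {"dp": [12, -10, 0], "twist": 40}, {"dp": [15, -12, 0], "twist": 48}, {"dp": [18.65, -14, 0], "twist": 56}, {"dp": [18.65, -17, 0], "twist": 64}, {"dp": [18.65, -20, 0.5], "twist": 72}, {"dp": [18.65, -21.7, 1], "twist": 80}, {"dp": [18.65, -21.7, 2], "twist": 88}, {"dp": [18.65, -21.7, 3], "twist": 90}, {"dp": [18.65, -21.7, 4], "twist": 90}, {"dp": [18.65, -21.7, 4], "twist": 90}, {"dp": [18.65, -21.7, 4], "twist": 90}, {"dp": [18.65, -21.7, 4], "twist": 90}], "jaw": 0.45}}

```text
time_s: 3.8
tcp_pos: [0.4778, 0.0285, 0.1707]
tool_rot: [180.0, -0.0, 88.5]
force: [0.6, 0.2, -0.1]
grip_width: 0.0387
```

```bash
python3 - <<'E'
from h import *
c=wcap('w2');T,s=tool();print(T.round(4)[:3,3],s['tool_rot'],s['force'],s['grip_width'],s['joints'].round(0))
E
```

```text
[0.4778 0.0284 0.1707] [ 1.79954438e+02 -1.75882698e-02  8.84392586e+01] [ 0.54097546  0.17103581 -0.41515784] 0.03867405207382028 [-29.  22.  25. 119. -14.  42.   3.]
```

View pics/w2.png

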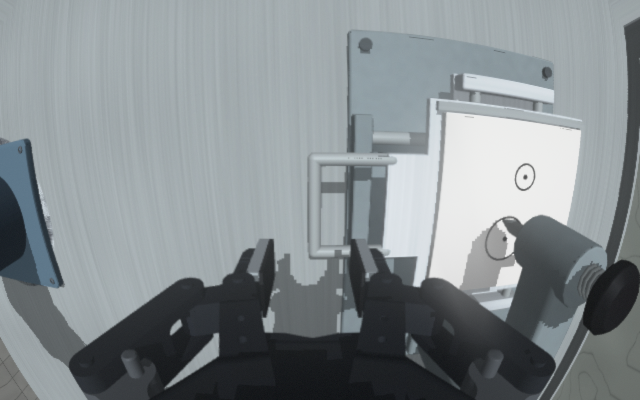

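Wrist view over the loop: the front bar runs at column 315 from row 157 to row 253, lying between the pads, and both dots and the punch tip (~(507,225)) are visible. I'll compute the bar centre.

```bash
python3 - <<'E'
from h import *
c=dict(np.load('pics/w2.npz'))
for p in [(314,158),(315,253),(314.5,205)]: print(fray(c,*p,.07).round(4))
print(fproj(c,[.478,.028,.07]))
w=fray(c,504,239,.082);s=fray(c,525,177,.082);t=fray(c,506,226,.092);print(w,s,t)
E
```

```text
[0.4815 0.0642 0.07  ]
[ 0.4804 -0.0121  0.07  ]
[0.481  0.0283 0.07  ]
[310.57981009 205.44985509]
[ 0.64470103 -0.00406016  0.082     ] [0.6578303  0.05082364 0.082     ] [0.63655341 0.01226503 0.092     ]
```

Emit:
{"method": "apply_moves", "body": {"increments": [{"dp": [0, 0.3, 3], "twist": 0}, {"dp": [0, 0.3, 6], "twist": 0}, {"dp": [0, 0.3, 8], "twist": 0}, {"dp": [0, 0.3, 9.5], "twist": 0}, {"dp": [0, 0.3, 10.2], "twist": 0}, {"dp": [0, 0.3, 10.2], "twist": 0}, {"dp": [0, 0.3, 10.2], "twist": 0}]}}

```text
time_s: 4.55
tcp_pos: [0.4809, 0.0281, 0.0689]
tool_rot: [179.9, -0.0, 88.4]
force: [-1.1, -0.3, -1.2]
grip_width: 0.0386
```

Emit:
{"method": "apply_moves", "body": {"increments": [{"dp": [0, 0, 0], "twist": 0}, {"dp": [0, 0, 0], "twist": 0}, {"dp": [0, 0, 0], "twist": 0}, {"dp": [0, 0, 0], "twist": 0}, {"dp": [0, 0, 0], "twist": 0}, {"dp": [0, 0, 0], "twist": 0}, {"dp": [0, 0, 0], "twist": 0}, {"dp": [0, 0, 0], "twist": 0}], "jaw": 0, "squeeze": 25}}

```text
time_s: 5.35
tcp_pos: [0.4806, 0.0283, 0.0689]
tool_rot: [180.0, -0.0, 88.4]
force: [-1.8, 0.7, 6.4]
grip_width: 0.0087
```

```bash
cat >> h.py <<'E'
def crop(c,n,u0,u1,v0,v1,k=8):
    b=cv2.resize(c['img'][v0:v1,u0:u1],None,fx=k,fy=k,interpolation=cv2.INTER_CUBIC);cv2.imwrite('pics/'+n+'.png',b[:,:,::-1])
E
python3 - <<'E'
from h import *
c=wcap('w3');T,s=tool();print(T[:3,3].round(4),s['tool_rot'],s['force'],s['grip_width'])
for p in([.632,.0205,.092],[.6446,-.0036,.082],[.6575,.051,.082]):print(fproj(c,p))
crop(c,'w3c',480,640,100,220,5)
E
```

```text
[0.4806 0.0282 0.0689] [ 1.79970939e+02 -2.56214962e-02  8.83874597e+01] [-1.51314805  0.34396491  7.07970134] 0.009080301092227721
[588.48076298 276.35691892]
[578.26873813 300.0631353 ]
[614.26729649 215.12447752]
```

View pics/w3c.png

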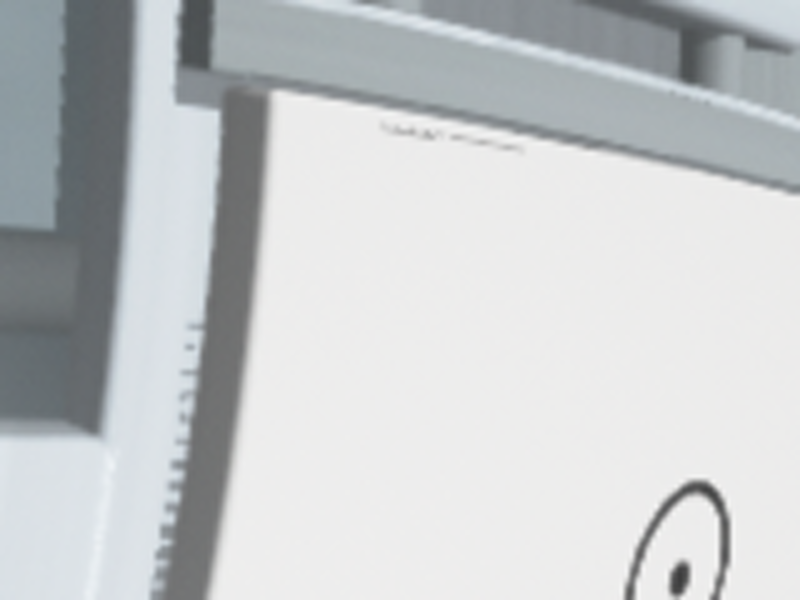

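The crop shows only the small dot, at full-image pixel (616,215.6). My estimate predicted (614,215), so they agree. The bar is pinched (width 9 mm). I'm moving the table by (-13.5, +21.7) mm in the press frame.

Emit:
{"method": "apply_moves", "body": {"increments": [{"dp": [0.3, -0.2, 0], "twist": 0}, {"dp": [0.7, -0.45, 0], "twist": 0}, {"dp": [1.1, -0.7, 0], "twist": 0}, {"dp": [1.5, -0.95, 0], "twist": 0}, {"dp": [1.9, -1.2, 0], "twist": 0}, {"dp": [2.17, -1.35, 0], "twist": 0}, {"dp": [2.17, -1.35, 0], "twist": 0}, {"dp": [2.17, -1.35, 0], "twist": 0}, {"dp": [2.17, -1.35, 0], "twist": 0}]}}

```text
time_s: 6.3
tcp_pos: [0.468, 0.0512, 0.0688]
tool_rot: [179.9, -0.1, 88.4]
force: [1.6, -0.6, 7.7]
grip_width: 0.0091
```

Emit:
{"method": "apply_moves", "body": {"increments": [{"dp": [0, 0, 0], "twist": 0}, {"dp": [0, 0, 0], "twist": 0}, {"dp": [0, 0, 0], "twist": 0}, {"dp": [0, 0, 0], "twist": 0}, {"dp": [0, 0, 0], "twist": 0}, {"dp": [0, 0, -1], "twist": 0}, {"dp": [0, 0, -3], "twist": 0}, {"dp": [0, 0, -6], "twist": 0}, {"dp": [0, 0, -10.2], "twist": 0}, {"dp": [0, 0, -10.2], "twist": 0}, {"dp": [0, 0, -10.2], "twist": 0}, {"dp": [0, 0, -10.2], "twist": 0}], "jaw": 0.45}}

```text
time_s: 7.5
tcp_pos: [0.4667, 0.0502, 0.1698]
tool_rot: [-179.9, 0.0, 88.4]
force: [-0.4, -0.6, -0.8]
grip_width: 0.0384
```

```bash
python3 - <<'E'
from h import *
c=wcap('w4');T,s=tool();print(T[:3,3].round(4),s['tool_rot'],s['force'],s['grip_width'])
d=dict(np.load('pics/w2.npz'))
for p in([.632,.0205,.092],[.632,.0205,.082]):print(fproj(c,p),fproj(d,p))
# stack: w2 crop above, w4 crop below, 5x
k=lambda e:cv2.resize(e['img'][165:265,460:580],None,fx=6,fy=6,interpolation=cv2.INTER_CUBIC)
cv2.imwrite('pics/w4c.png',k(c)[:,:,::-1])
cv2.imwrite('pics/w2c.png',k(d)[:,:,::-1])
E
```

```text
[0.4666 0.0501 0.1695] [-1.79887710e+02  2.80899858e-02  8.83824530e+01] [-0.32630205 -0.36834315  0.18345788] 0.038273537248076174
[510.10716663 240.91919153] [503.28805675 216.71656041]
[504.04758473 236.40727668] [497.00866724 212.79086796]
```

View pics/w4c.png

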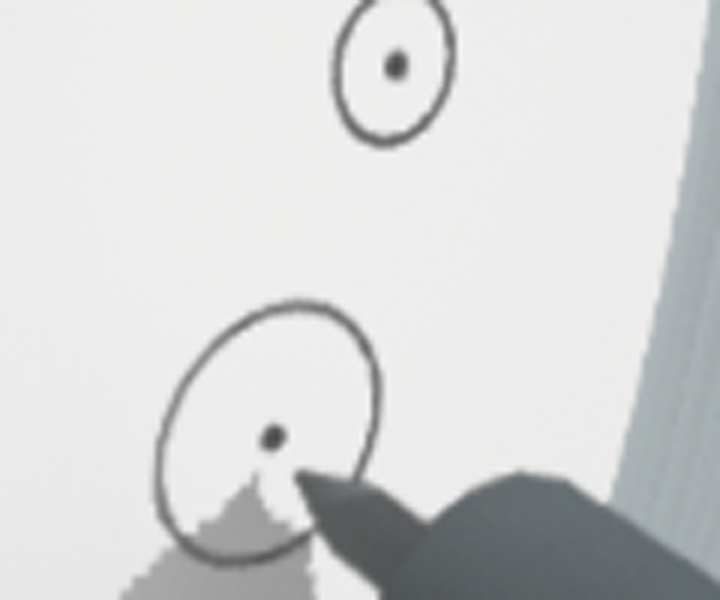

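In the zoomed crop (6x) the tip is at (298,473), the wide dot at (273,438) and the small dot at (396,65).

```bash
cat >> h.py <<'E'
th=np.radians(-1.6);Rp=np.array([[np.cos(th),-np.sin(th)],[np.sin(th),np.cos(th)]])
def rel(c,u0,v0,k,tip,**dots):
    f=lambda p:((p[0]+.5)/k-.5+u0,(p[1]+.5)/k-.5+v0)
    t=fray(c,*f(tip),.092);print('tip',t.round(4))
    for n,p in dots.items():
        q=fray(c,*f(p),.082);print(n,q.round(4),'tip-dot press mm',(Rp.T@(t-q)[:2]*1000).round(2))
E
python3 - <<'E'
from h import *
c=dict(np.load('pics/w4.npz'))
rel(c,460,165,6,(298,473),wide=(273,438),small=(396,65))
E
```

```text
tip [0.6316 0.0183 0.092 ]
wide [0.6334 0.0193 0.082 ] tip-dot press mm [-1.8  -1.08]
small [0.6461 0.074  0.082 ] tip-dot press mm [-12.89 -56.08]
```

The two views differ by 1–2 mm along their own viewing directions. A second view from the +y side, detected numerically, should settle it.

Emit:
{"method": "apply_moves", "body": {"increments": [{"dp": [4, 0, 0], "twist": 0}, {"dp": [8, 0, 0], "twist": -8}, {"dp": [12, 0, 0], "twist": -16}, {"dp": [16, 2, 0], "twist": -24}, {"dp": [17, 6, 0], "twist": -32}, {"dp": [17, 10, 0], "twist": -40}, {"dp": [17, 14, 0], "twist": -48}, {"dp": [17, 18, 0], "twist": -56}, {"dp": [17, 21.2, 0], "twist": -64}, {"dp": [17, 21.2, 0], "twist": -72}, {"dp": [17, 21.2, 0], "twist": -80}, {"dp": [15, 21.2, 1], "twist": -88}, {"dp": [13, 21.2, 3], "twist": -90}, {"dp": [12.1, 21.2, 4], "twist": -90}, {"dp": [12.1, 21.2, 4], "twist": -90}, {"dp": [12.1, 21.2, 4], "twist": -90}, {"dp": [12.1, 21.2, 4], "twist": -90}], "jaw": 0}}

```text
time_s: 9.25
tcp_pos: [0.6832, 0.1672, 0.131]
tool_rot: [179.9, 0.1, 178.4]
force: [-0.3, 0.4, -0.4]
grip_width: -0.0001
```

```bash
cat >> h.py <<'E'
def blobs(c,u0,u1,v0,v1,thr=110):
    g=cv2.cvtColor(c['img'],cv2.COLOR_RGB2GRAY)[v0:v1,u0:u1]
    n,L,S,C=cv2.connectedComponentsWithStats((g<thr).astype(np.uint8),connectivity=8)
    for i in range(1,n):
        if S[i,4]>3: print('blob area',S[i,4],'c',(C[i]+[u0,v0]).round(1),'bbox',S[i,:4]+[u0,v0,0,0])
E
python3 - <<'E'
from h import *
c=wcap('w5');T,s=tool();print(T[:3,3].round(4),s['tool_rot'],s['force'])
p=fproj(c,[.632,.0195,.092]);d=fproj(c,[.632,.0195,.082]);print(p,d)
u,v=map(int,p);u0=max(u-50,0);blobs(c,u0,u+60,v-40,v+40)
crop(c,'w5c',u0,u0+100,v-35,v+40,7)
print(u0,v-35)
E
```

```text
[0.6832 0.1671 0.1312] [1.79919133e+02 7.67570473e-02 1.78460682e+02] [0.30182979 0.69367521 1.34577906]
[ 83.65328449 162.39446141] [ 92.5720082  159.68943339]
blob area 2033 c [ 53.8 168.8] bbox [ 33 122  83  80]
blob area 23 c [ 92.2 161.4] bbox [ 90 159   5   6]
33 127
```

View pics/w5c.png

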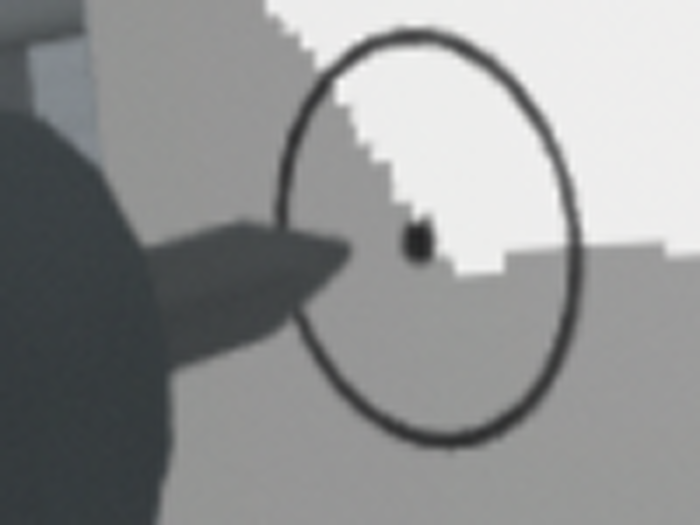

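The tip is at crop (351,246), and the wide dot is at full-image (92.2,161.4).

```bash
python3 - <<'E'
from h import *
c=dict(np.load('pics/w5.npz'))
rel(c,33,127,7,(351,246),wide=((92.2-33+.5)*7-.5,(161.4-127+.5)*7-.5))
# joint solve: true dot offset d s.t. tip height error free
J=[]
for n,tp,dp in(('w5',(82.7,161.7),(92.2,161.4)),('w4',(509.3,243.5),(505.1,237.6))):
    c=dict(np.load(f'pics/{n}.npz'));t=fray(c,*tp,.092);q=fray(c,*dp,.082);v=(t-c['pose'][:3,3]);v/=v[2]
    J.append((t-q,v))
# unknown off(2), dh: t-q = off + v*dh
A=np.zeros((4,3));b=np.zeros(4)
for i,(o,v) in enumerate(J): A[2*i:2*i+2,:2]=np.eye(2);A[2*i:2*i+2,2]=v[:2];b[2*i:2*i+2]=o[:2]
x,r,_,_=np.linalg.lstsq(A,b,rcond=None);print('off',Rp.T@x[:2]*1000,'dh mm',x[2]*1000,r)
E
```

```text
tip [0.6315 0.0187 0.092 ]
wide [0.6331 0.0189 0.082 ] tip-dot press mm [-1.65 -0.27]
off [-1.37986691 -1.18230984] dh mm 0.6773696996813742 [2.32541494e-07]
```

Both views agree: the table needs about (-1.6, -0.7) mm more. I'm going back to the bar and regripping at the pose where I released it.

Emit:
{"method": "apply_moves", "body": {"increments": [{"dp": [0, 2, -2], "twist": 0}, {"dp": [0, 5, -4], "twist": 8}, {"dp": [4, 5, -4], "twist": 16}, {"dp": [8, 5, -4], "twist": 24}, {"dp": [12, 5, -4], "twist": 32}, {"dp": [16, 5, -4], "twist": 40}, {"dp": [20, 4, -4], "twist": 48}, {"dp": [21.24, 0, -4], "twist": 56}, {"dp": [21.24, -4, -4], "twist": 64}, {"dp": [21.24, -8, -4], "twist": 72}, {"dp": [21.24, -12.07, -4], "twist": 80}, {"dp": [21.24, -12.07, -4], "twist": 88}, {"dp": [21.24, -12.07, -4], "twist": 90}, {"dp": [21.24, -12.07, -4], "twist": 90}, {"dp": [21.24, -12.07, -4], "twist": 90}, {"dp": [21.24, -12.07, -4], "twist": 90}], "jaw": 0.45}}

```text
time_s: 10.9
tcp_pos: [0.4673, 0.0512, 0.1705]
tool_rot: [180.0, -0.0, 88.5]
force: [0.2, -0.3, 0.2]
grip_width: 0.0381
```

```bash
python3 - <<'E'
from h import *
c=wcap('w6');T,s=tool();print(T[:3,3].round(4),s['tool_rot'],s['grip_width'])
for n in('w4','w6'):
    blobs(dict(np.load(f'pics/{n}.npz')),490,540,165,250)
E
```

```text
[0.4673 0.051  0.1705] [ 1.79981126e+02 -1.71014059e-02  8.84706041e+01] 0.03868051275867413
blob area 5 c [525.6 175.2] bbox [525 174   2   3]
blob area 8 c [505.  237.5] bbox [504 236   3   4]
blob area 53 c [516.5 247.4] bbox [510 244  16   6]
blob area 7 c [537.7 248.6] bbox [536 248   4   2]
blob area 7 c [524.  176.7] bbox [523 176   3   3]
blob area 6 c [503.5 238.5] bbox [503 237   2   4]
blob area 37 c [514.1 247.9] bbox [509 245  14   5]
blob area 6 c [537.8 248.7] bbox [536 248   4   2]
```

Emit:
{"method": "apply_moves", "body": {"increments": [{"dp": [0, 0, 3], "twist": 0}, {"dp": [0, 0, 6], "twist": 0}, {"dp": [0, 0, 8], "twist": 0}, {"dp": [0, 0, 9.5], "twist": 0}, {"dp": [0, 0, 10.2], "twist": 0}, {"dp": [0, 0, 10.2], "twist": 0}, {"dp": [0, 0, 10.2], "twist": 0}]}}

```text
time_s: 11.65
tcp_pos: [0.4676, 0.0506, 0.0688]
tool_rot: [180.0, -0.0, 88.4]
force: [0.5, -0.1, -0.1]
grip_width: 0.0382
```

Emit:
{"method": "apply_moves", "body": {"increments": [{"dp": [0, 0, 0], "twist": 0}, {"dp": [0, 0, 0], "twist": 0}, {"dp": [0, 0, 0], "twist": 0}, {"dp": [0, 0, 0], "twist": 0}, {"dp": [0, 0, 0], "twist": 0}, {"dp": [0, 0, 0], "twist": 0}, {"dp": [0, 0, 0], "twist": 0}, {"dp": [-0.03, -0.08, 0], "twist": 0}, {"dp": [-0.07, -0.16, 0], "twist": 0}, {"dp": [-0.07, -0.16, 0], "twist": 0}, {"dp": [-0.07, -0.16, 0], "twist": 0}, {"dp": [-0.07, -0.16, 0], "twist": 0}], "jaw": 0}}

```text
time_s: 12.85
tcp_pos: [0.4667, 0.0505, 0.0689]
tool_rot: [179.9, -0.1, 88.4]
force: [2.1, 2.1, 6.4]
grip_width: 0.0092
```

Emit:
{"method": "apply_moves", "body": {"increments": [{"dp": [0, 0, 0], "twist": 0}, {"dp": [0, 0, 0], "twist": 0}, {"dp": [0, 0, 0], "twist": 0}, {"dp": [0, 0, 0], "twist": 0}, {"dp": [0, 0, 0], "twist": 0}, {"dp": [0, 0, -1], "twist": 0}, {"dp": [0, 0, -3], "twist": 0}, {"dp": [0, 0, -6], "twist": 0}, {"dp": [0, 0, -10.2], "twist": 0}, {"dp": [0, 0, -10.2], "twist": 0}, {"dp": [0, 0, -10.2], "twist": 0}, {"dp": [0, 0, -10.2], "twist": 0}], "jaw": 0.45}}

```text
time_s: 14.05
tcp_pos: [0.4648, 0.0499, 0.1699]
tool_rot: [-179.9, 0.0, 88.4]
force: [-0.4, 0.4, 0.5]
grip_width: 0.0382
```

```bash
python3 - <<'E'
from h import *
c=wcap('w7');T,s=tool();print(T[:3,3].round(4),s['tool_rot'],s['grip_width'])
blobs(c,485,540,165,260,120)
w6=dict(np.load('pics/w6.npz'))
# tip: templated from w4
g=lambda e:cv2.cvtColor(e['img'],cv2.COLOR_RGB2GRAY)
for n in('w4','w6','w7'):
    print(n);print(g(dict(np.load(f'pics/{n}.npz')))[234:252,496:522])
E
```

```text
[0.4646 0.0498 0.1695] [-1.79891270e+02  3.07558515e-02  8.83876631e+01] 0.038369258329602314
blob area 9 c [526.1 175.3] bbox [525 174   3   4]
blob area 6 c [523.5 187.7] bbox [521 187   6   2]
blob area 9 c [505.8 237.1] bbox [505 236   3   4]
blob area 293 c [526.  252.5] bbox [512 244  28  16]
blob area 35 c [501.2 256.5] bbox [491 253  22   6]
w4
[[236 236 237 237 237 236 236 237 235 231 234 236 236 237 237 237 237 237
  237 237 237 236 237 236 236 227]
 [236 236 236 236 237 236 236 235 223 195 212 228 236 236 237 236 236 236
  236 237 237 237 236 236 234 202]
 [237 237 237 237 237 236 236 227 153 107 119 190 234 237 237 237 236 237
  237 236 237 237 236 236 234 187]
 [236 236 236 236 237 237 233 192 108  83  89 150 232 237 237 236 237 237
  237 236 237 237 236 236 231 138]
 [236 236 236 237 237 237 232 162  96  83  97 169 232 236 237 237 236 237
  237 237 236 236 237 236 228 125]
 [236 236 236 237 236 236 232 180 120 107 144 227 236 236 237 237 237 236
  236 236 236 237 237 235 204 123]
 [236 236 236 236 236 237 234 225 203 193 225 236 237 236 237 237 236 236
  236 236 236 236
[... 4449 characters left out ...]
61 102  95
   98 101 104 109 114 115 119 128]
 [236 236 236 235 234 222 175 163 171 230 236 236 236 236 233 196 122  94
   94  97 102 103 106 109 112 115]
 [236 235 235 230 226 207 166 160 167 209 226 235 236 237 236 229 174 104
   93  95  96  97  97  99  99  99]
 [235 235 232 183 171 166 161 160 162 186 224 235 236 236 236 234 220 124
   93  91  91  91  92  92  92  92]
 [233 233 228 172 160 160 160 159 163 184 210 232 236 236 236 236 225 154
  103  92  90  90  89  90  92  90]
 [201 192 184 164 160 160 160 160 160 162 174 229 234 234 235 235 232 196
  117  93  91  91  91  88  89  88]
 [169 164 163 161 159 160 160 159 159 158 164 204 203 204 230 234 228 184
  117  94  92  91  90  89  89  89]]
```

```bash
python3 - <<'E'
from h import *
for n,t,d in(('w4',(509.3,243.6),(505.1,237.5)),('w6',(507.7,244.3),(503.6,238.5)),('w7',(511.1,243),(505.8,237.1))):
    c=dict(np.load(f'pics/{n}.npz'));print(n);rel(c,0,0,1,t,wide=d)
c=dict(np.load('pics/w7.npz'));t=np.array([.6316,.0185,.092])
print(fproj(c,t)-fproj(c,t-[0,0,.01]), [fproj(c,t+e)-fproj(c,t) for e in np.eye(3)[:2]*.001])
E
```

```text
w4
tip [0.6317 0.0181 0.092 ]
wide [0.6334 0.0194 0.082 ] tip-dot press mm [-1.7  -1.33]
w6
tip [0.6317 0.0184 0.092 ]
wide [0.6335 0.0194 0.082 ] tip-dot press mm [-1.84 -1.05]
w7
tip [0.6316 0.0181 0.092 ]
wide [0.6322 0.0193 0.082 ] tip-dot press mm [-0.52 -1.24]
[6.04699311 4.53830957] [array([ 0.89818699, -0.09658383]), array([ 0.22219427, -1.09405052])]
```

A residual of about (-0.5, -1.2) mm remains, so I'll make one more small correction.

Emit:
{"method": "apply_moves", "body": {"increments": [{"dp": [0, 0, 3], "twist": 0}, {"dp": [0, 0, 6], "twist": 0}, {"dp": [0, 0, 8], "twist": 0}, {"dp": [0, 0, 9.5], "twist": 0}, {"dp": [0, 0, 10.2], "twist": 0}, {"dp": [0, 0, 10.2], "twist": 0}, {"dp": [0, 0, 10.2], "twist": 0}]}}

```text
time_s: 14.8
tcp_pos: [0.4656, 0.0497, 0.0684]
tool_rot: [-180.0, 0.0, 88.4]
force: [0.7, -0.4, -0.7]
grip_width: 0.0384
```

Emit:
{"method": "apply_moves", "body": {"increments": [{"dp": [0, 0, 0], "twist": 0}, {"dp": [0, 0, 0], "twist": 0}, {"dp": [0, 0, 0], "twist": 0}, {"dp": [0, 0, 0], "twist": 0}, {"dp": [0, 0, 0], "twist": 0}, {"dp": [0, 0, 0], "twist": 0}, {"dp": [0, 0, 0], "twist": 0}, {"dp": [-0.06, -0.02, 0], "twist": 0}, {"dp": [-0.12, -0.04, 0], "twist": 0}, {"dp": [-0.12, -0.04, 0], "twist": 0}, {"dp": [-0.12, -0.04, 0], "twist": 0}, {"dp": [-0.12, -0.04, 0], "twist": 0}, {"dp": [-0.12, -0.04, 0], "twist": 0}], "jaw": 0}}

```text
time_s: 16.1
tcp_pos: [0.4662, 0.0493, 0.0689]
tool_rot: [179.9, -0.1, 88.4]
force: [1.1, 2.3, 6.4]
grip_width: 0.0087
```

Emit:
{"method": "apply_moves", "body": {"increments": [{"dp": [0, 0, 0], "twist": 0}, {"dp": [0, 0, 0], "twist": 0}, {"dp": [0, 0, 0], "twist": 0}, {"dp": [0, 0, 0], "twist": 0}, {"dp": [0, 0, 0], "twist": 0}, {"dp": [0, 0, -1], "twist": 0}, {"dp": [0, 0, -3], "twist": 0}, {"dp": [0, 0, -6], "twist": 0}, {"dp": [0, 0, -10.2], "twist": 0}, {"dp": [0, 0, -10.2], "twist": 0}, {"dp": [0, 0, -10.2], "twist": 0}, {"dp": [0, 0, -10.2], "twist": 0}], "jaw": 0.45}}

```text
time_s: 17.3
tcp_pos: [0.4643, 0.0487, 0.1698]
tool_rot: [-179.9, 0.0, 88.4]
force: [-0.7, 0.1, -0.7]
grip_width: 0.0387
```

```bash
python3 - <<'E'
from h import *
c=wcap('w8');T,s=tool();print(T[:3,3].round(4),s['tool_rot'][2])
blobs(c,485,540,165,260,120)
g=cv2.cvtColor(c['img'],cv2.COLOR_RGB2GRAY);print(g[238:248,502:518])
crop(c,'w8c',470,550,200,260,10)
p=np.array([.6316,.0183,.222]);print('cap px',fproj(c,p))
E
```

```text
[0.4642 0.0486 0.1695] 88.383702994034
blob area 9 c [526.1 174.3] bbox [525 173   3   4]
blob area 4 c [524.5 187. ] bbox [523 187   4   1]
blob area 4 c [514.5 215.5] bbox [513 215   4   2]
blob area 8 c [505.8 236.6] bbox [505 235   3   4]
blob area 309 c [526.7 251.6] bbox [512 242  28  18]
blob area 35 c [501.7 255.8] bbox [491 253  22   6]
[[235 224 146 100 102 167 231 236 237 237 237 237 237 237 236 236]
 [236 232 209 171 169 228 237 236 237 237 236 236 237 236 237 236]
 [236 236 231 225 229 236 236 236 237 235 232 228 234 233 234 235]
 [236 235 217 199 233 237 236 237 236 230 204 187 202 205 211 221]
 [236 233 198 177 233 236 236 236 235 208 131 111 121 134 148 165]
 [233 222 179 174 232 236 237 237 233 200 117  95  98 102 108 113]
 [215 187 164 181 233 237 237 237 235 212 139  98  94  96 100 103]
 [174 163 167 213 233 236 236 237 236 231 189 116  94  95  97 100]
 [166 159 164 202 222 235 236 236 236 236 229 157 101  94  94  95]
 [160 159 160 170 209 232 236 236 236 236 234 206 120  92  91  92]]
cap px [621.58917793 331.71161548]
```

The residual is now under 1 mm: (0.3, 0.8). Moving over the cap with shut fingers.

Emit:
{"method": "apply_moves", "body": {"increments": [{"dp": [0, 0, -4], "twist": 0}, {"dp": [0, 0, -8], "twist": 0}, {"dp": [0, 0, -10], "twist": 0}, {"dp": [-0.6, 4, -10], "twist": 0}, {"dp": [-1.2, 8, -10], "twist": 0}, {"dp": [-1.8, 12, -10], "twist": 0}, {"dp": [-2.5, 16.7, -10], "twist": 0}, {"dp": [-2.5, 16.7, -10], "twist": 0}, {"dp": [-2.5, 16.7, -9], "twist": 0}, {"dp": [-2.5, 16.7, -8], "twist": 0}, {"dp": [-2.5, 16.7, -8], "twist": 0}, {"dp": [-2.5, 16.7, -8], "twist": 0}], "jaw": 0}}

```text
time_s: 18.55
tcp_pos: [0.6303, 0.0194, 0.2499]
tool_rot: [-179.9, -0.0, 88.4]
force: [-0.5, -0.3, 0.6]
grip_width: -0.0002
```

```bash
python3 - <<'E'
from h import *
c=wcap('w9');T,s=tool();print(T[:3,3].round(4),s['force'],s['grip_width'])
print('cap px',fproj(c,[.6316,.0185,.222]),'tip px',fproj(c,T[:3,3]+[0,0,-.019]))
crop(c,'w9c',220,400,150,380,2.5)
E
```

```text
[0.6308 0.0193 0.2505] [-0.10870356 -0.94960583 -1.08241827] -0.0003411740354523736
cap px [312.47684022 246.21277262] tip px [310.83850379 252.69049125]
```

View pics/w9c.png

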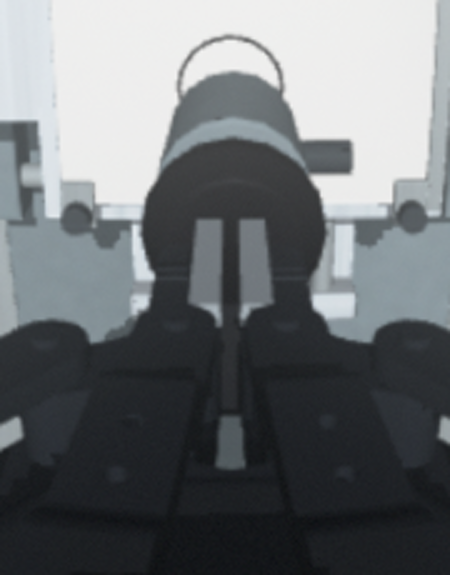

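The shut fingertips sit over the middle of the black cap, which is centred at about column 231 of the crop. Pressing gently.

Emit:
{"method": "apply_moves", "body": {"increments": [{"dp": [0, 0, 0.4], "twist": 0}, {"dp": [0, 0, 0.8], "twist": 0}, {"dp": [0, 0, 1.0], "twist": 0}, {"dp": [0, 0, 1.2], "twist": 0}, {"dp": [0, 0, 1.4], "twist": 0}, {"dp": [0, 0, 1.6], "twist": 0}, {"dp": [0, 0, 1.7], "twist": 0}, {"dp": [0, 0, 1.7], "twist": 0}, {"dp": [0, 0, 1.7], "twist": 0}]}}

```text
time_s: 19.5
tcp_pos: [0.6312, 0.0191, 0.2334]
tool_rot: [-180.0, -0.0, 88.4]
force: [-1.8, 1.4, 5.0]
grip_width: -0.0002
```

Emit:
{"method": "apply_moves", "body": {"increments": [{"dp": [0, 0, 0.1], "twist": 0}, {"dp": [0, 0, 0.2], "twist": 0}, {"dp": [0, 0, 0.2], "twist": 0}, {"dp": [0, 0, 0.2], "twist": 0}]}}

```text
time_s: 19.9
tcp_pos: [0.6312, 0.0191, 0.2313]
tool_rot: [-180.0, -0.0, 88.4]
force: [-3.1, 1.9, 4.4]
grip_width: 0.0
```

Emit:
{"method": "apply_moves", "body": {"increments": [{"dp": [0, 0, 0.1], "twist": 0}, {"dp": [0, 0, 0.15], "twist": 0}, {"dp": [0, 0, 0.15], "twist": 0}, {"dp": [0, 0, 0.15], "twist": 0}]}}

```text
time_s: 20.3
tcp_pos: [0.6313, 0.0191, 0.2311]
tool_rot: [180.0, -0.0, 88.4]
force: [-6.2, 2.0, 14.1]
grip_width: 0.0002
```

Emit:
{"method": "apply_moves", "body": {"increments": [{"dp": [0, 0, 0.05], "twist": 0}, {"dp": [0, 0, 0.05], "twist": 0}, {"dp": [0, 0, 0.05], "twist": 0}]}}

```text
time_s: 20.6
tcp_pos: [0.6314, 0.019, 0.231]
tool_rot: [180.0, -0.1, 88.4]
force: [-8.6, 1.0, 17.1]
grip_width: 0.0002
```

Emit:
{"method": "apply_moves", "body": {"increments": [{"dp": [0, 0, -0.6], "twist": 0}, {"dp": [0, 0, -1.2], "twist": 0}, {"dp": [0, 0, -2.0], "twist": 0}, {"dp": [0, 0, -4.1], "twist": 0}, {"dp": [0.6, -4, -4.1], "twist": 0}, {"dp": [1.2, -8, -4.1], "twist": 0}, {"dp": [1.8, -12, -4.1], "twist": 0}, {"dp": [2.5, -16.7, -4.1], "twist": 0}, {"dp": [2.5, -16.7, -1], "twist": 0}, {"dp": [2.5, -16.7, 3], "twist": 0}, {"dp": [2.5, -16.7, 5.9], "twist": 0}, {"dp": [2.5, -16.7, 5.9], "twist": 0}, {"dp": [2.5, -16.7, 5.9], "twist": 0}, {"dp": [2.5, -16.7, 5.9], "twist": 0}], "jaw": 0}}

```text
time_s: 22.0
tcp_pos: [0.4664, 0.0486, 0.1718]
tool_rot: [179.8, -0.0, 88.4]
force: [-0.1, -0.2, -0.2]
grip_width: 0.0001
```

```bash
python3 - <<'E'
from h import *
c=wcap('w10');T,s=tool();print(T[:3,3].round(4),s['tool_rot'][2],s['force'])
blobs(c,485,540,165,260,120)
g=cv2.cvtColor(c['img'],cv2.COLOR_RGB2GRAY);print(g[232:248,500:520])
E
```

```text
[0.4664 0.0487 0.1718] 88.36149591340578 [-0.12776482  0.19774475 -0.11093262]
blob area 10 c [522.2 173.5] bbox [521 172   3   4]
blob area 4 c [520.5 186. ] bbox [519 186   4   1]
blob area 9 c [502.1 235.3] bbox [501 234   3   4]
blob area 395 c [525.6 250.7] bbox [509 240  31  20]
blob area 31 c [499.2 254.6] bbox [489 251  21   6]
[[237 236 231 230 236 237 238 237 238 237 237 237 237 237 237 237 237 237
  228 126]
 [235 227 186 190 225 236 237 237 237 237 237 237 237 237 237 237 237 235
  208 121]
 [217 149 107 114 183 233 237 236 237 237 237 237 237 237 237 237 237 235
  194 123]
 [179 107  87  96 165 233 236 236 237 237 236 236 237 237 237 236 237 232
  150 141]
 [168 101  87 105 179 233 236 236 236 236 237 237 236 236 236 236 236 229
  125 166]
 [195 128 108 149 214 235 236 237 237 237 236 236 236 236 236 236 235 213
  120 184]
 [225 194 189 223 233 237 236 236 236 236 236 236 236 236 237 236 231 171
  130 213]
 [235 226 226 235 236 236 236 235 230 225 226 229 232 234 235 234 220 133
  159 229]
 [233 211 213 234 236 236 236 228 181 150 169 191 202 211 214 221 181 116
  193 232]
 [218 182 221 235 237 236 235 218 135 104 108 117 124 139 152 171 136 117
  178 214]
 [182 177 231 236 236 237 235 218 143 100  96 100 103 108 114 119 117 117
  139 156]
 [164 180 231 236 236 236 236 230 191 112  94  97  99 103 105 110 111 116
  118 121]
 [164 175 213 227 235 236 236 235 225 127  95  95  96  98 101 100 104 104
  104 104]
 [161 162 174 219 233 236 236 237 232 168 107  94  92  93  93  92  94  94
   94  95]
 [161 161 165 201 218 234 235 236 235 219 148 100  93  91  92  90  91  93
   92  92]
 [161 159 161 170 209 232 234 235 237 231 191 115  94  92  91  91  90  92
   90  91]]
```

The punch is back up and the table hasn't moved. Next I'm moving the small dot under the point, which takes about (-11.4, -55.7) mm.

Emit:
{"method": "apply_moves", "body": {"increments": [{"dp": [0, 0, 0], "twist": 0}, {"dp": [0, 0, 0], "twist": 0}, {"dp": [0, 0, 0], "twist": 0}, {"dp": [0, 0, 2], "twist": 0}, {"dp": [0, 0, 4], "twist": 0}, {"dp": [0, 0, 6], "twist": 0}, {"dp": [0, 0, 8], "twist": 0}, {"dp": [0, 0, 9.5], "twist": 0}, {"dp": [0, 0, 10.2], "twist": 0}, {"dp": [0, 0, 10.2], "twist": 0}, {"dp": [0, 0, 10.2], "twist": 0}], "jaw": 0.45}}

```text
time_s: 23.15
tcp_pos: [0.4655, 0.0486, 0.0688]
tool_rot: [180.0, -0.0, 88.4]
force: [0.4, -0.1, -0.3]
grip_width: 0.0385
```

Emit:
{"method": "apply_moves", "body": {"increments": [{"dp": [0, 0, 0], "twist": 0}, {"dp": [0, 0, 0], "twist": 0}, {"dp": [0, 0, 0], "twist": 0}, {"dp": [0, 0, 0], "twist": 0}, {"dp": [0, 0, 0], "twist": 0}, {"dp": [0, 0, 0], "twist": 0}, {"dp": [0, 0, 0], "twist": 0}, {"dp": [-0.4, -0.1, 0], "twist": 0}, {"dp": [-1.0, -0.2, 0], "twist": 0}, {"dp": [-1.8, -0.4, 0], "twist": 0}, {"dp": [-2.6, -0.55, 0], "twist": 0}, {"dp": [-3.4, -0.7, 0], "twist": 0}, {"dp": [-4.2, -0.85, 0], "twist": 0}, {"dp": [-5.0, -1.0, 0], "twist": 0}, {"dp": [-5.57, -1.14, 0], "twist": 0}, {"dp": [-5.57, -1.14, 0], "twist": 0}, {"dp": [-5.57, -1.14, 0], "twist": 0}, {"dp": [-5.57, -1.14, 0], "twist": 0}, {"dp": [-5.57, -1.14, 0], "twist": 0}], "jaw": 0}}

```text
time_s: 25.05
tcp_pos: [0.4527, -0.0083, 0.0689]
tool_rot: [179.9, 0.1, 88.3]
force: [1.7, -2.2, 8.1]
grip_width: 0.0092
```

Emit:
{"method": "apply_moves", "body": {"increments": [{"dp": [0, 0, 0], "twist": 0}, {"dp": [0, 0, 0], "twist": 0}, {"dp": [0, 0, 0], "twist": 0}, {"dp": [0, 0, 0], "twist": 0}, {"dp": [0, 0, 0], "twist": 0}, {"dp": [0, 0, -1], "twist": 0}, {"dp": [0, 0, -3], "twist": 0}, {"dp": [0, 0, -6], "twist": 0}, {"dp": [3, 0, -10.2], "twist": 0}, {"dp": [5.6, 0, -10.2], "twist": 0}, {"dp": [5.6, 0, -10.2], "twist": 0}, {"dp": [5.6, 0, -10.2], "twist": 0}, {"dp": [5.6, 0, -10.2], "twist": 0}], "jaw": 0.45}}

```text
time_s: 26.35
tcp_pos: [0.4532, 0.0483, 0.1702]
tool_rot: [-180.0, 0.0, 88.3]
force: [-0.1, 0.3, -0.5]
grip_width: 0.0389
```

```bash
python3 - <<'E'
from h import *
c=wcap('w11');T,s=tool();print(T[:3,3].round(4),s['tool_rot'][2],s['force'])
t=fproj(c,[.6316,.0185,.092]);print(t,fproj(c,[.6316,.0185,.082]))
u,v=map(int,t)
blobs(c,u-30,u+30,v-30,v+15,120)
g=cv2.cvtColor(c['img'],cv2.COLOR_RGB2GRAY);print(u-12,v-10);print(g[v-10:v+8,u-12:u+12])
crop(c,'w11c',u-50,u+40,v-40,v+30,8)
E
```

```text
[0.4532 0.0481 0.1701] 88.28766218616883 [-0.40668053  0.70798666 -1.2811667 ]
[521.45047578 239.26906502] [515.25853699 234.908223  ]
blob area 6 c [514.2 237.8] bbox [513 237   3   3]
blob area 249 c [535.9 247.8] bbox [521 240  30  14]
blob area 19 c [511.2 248.2] bbox [506 247  11   3]
509 229
[[146 137 195 225 235 237 237 237 237 237 236 227 175 113 164 225 236 237
  237 237 237 237 237 237]
 [134 194 230 236 237 237 236 237 237 237 237 235 218 135 125 214 235 237
  237 236 237 236 237 237]
 [201 229 236 237 237 237 237 237 237 237 237 237 233 185 124 212 235 237
  237 237 237 237 236 236]
 [232 237 237 237 237 237 237 237 237 237 237 237 236 225 135 202 234 237
  237 236 237 236 237 237]
 [237 237 237 237 237 237 237 237 237 237 237 237 237 227 143 178 233 236
  237 236 237 237 236 236]
 [237 237 237 237 235 235 233 237 237 237 237 237 236 223 137 160 232 237
  236 237 236 236 237 236]
 [237 237 237 235 222 195 187 231 236 237 236 237 235 220 130 170 233 237
  236 237 237 237 236 236]
 [237 237 236 228 171 126 125 201 234 237 237 236 235 211 124 195 234 237
  237 237 236 237 23
[... 317 characters left out ...]
37 236 224 186 140 190 233 236 237 236 234 189 111  99 117 134 143
  167 179 192 195 205 219]
 [236 237 232 222 210 171 207 234 236 236 236 228 141  94  93  96 101 105
  113 118 126 137 146 154]
 [237 236 219 175 167 176 222 235 236 236 231 176 113 102  92  92  96  99
  101 106 108 112 117 119]
 [237 235 213 165 161 180 215 233 236 233 196 133 177 175 107  91  93  96
   99 101  99  99 100  99]
 [236 231 200 164 159 161 176 232 233 212 145 160 226 226 144  96  91  92
   95  94  91  91  92  93]
 [227 182 164 159 158 158 168 225 195 153 154 220 235 234 203 114  91  90
   89  89  89  90  90  90]
 [186 161 159 159 157 156 151 182 125 140 212 234 236 235 217 138  96  90
   89  90  88  88  89  89]]
```

View pics/w11c.png

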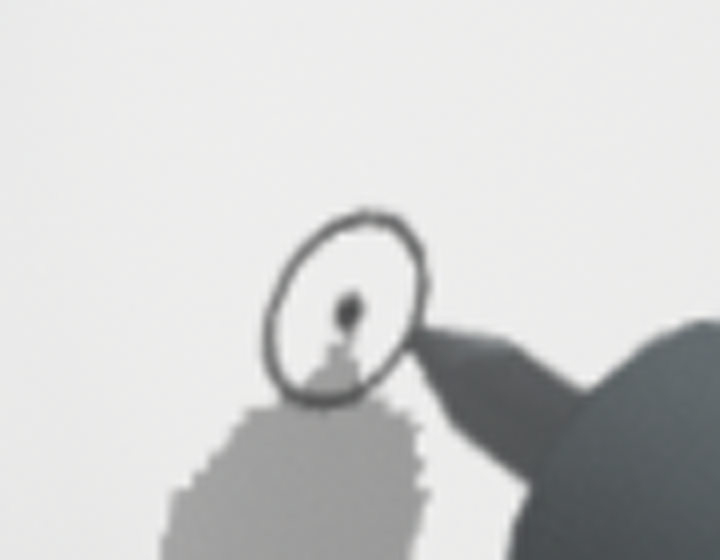

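The small dot is at full-image (514.1,237.7) and the tip at (522.2,240.4). The dot therefore needs about (+1.8, +1.4) mm, and the shadow tip agrees with that. Regripping to correct.

Emit:
{"method": "apply_moves", "body": {"increments": [{"dp": [-3, 0, 0], "twist": 0}, {"dp": [-5.6, 0, 2], "twist": 0}, {"dp": [-5.6, 0, 5], "twist": 0}, {"dp": [-5.6, 0, 8], "twist": 0}, {"dp": [-5.6, 0, 9.5], "twist": 0}, {"dp": [-5.6, 0, 10.2], "twist": 0}, {"dp": [-5.6, 0, 10.2], "twist": 0}, {"dp": [-5.6, 0, 10.2], "twist": 0}, {"dp": [-5.6, 0, 10.2], "twist": 0}]}}

```text
time_s: 27.3
tcp_pos: [0.4528, -0.0068, 0.0691]
tool_rot: [179.9, -0.0, 88.4]
force: [0.5, -0.0, 0.5]
grip_width: 0.0384
```

Emit:
{"method": "apply_moves", "body": {"increments": [{"dp": [0, 0, 0], "twist": 0}, {"dp": [0, 0, 0], "twist": 0}, {"dp": [0, 0, 0], "twist": 0}, {"dp": [0, 0, 0], "twist": 0}, {"dp": [0, 0, 0], "twist": 0}, {"dp": [0, 0, 0], "twist": 0}, {"dp": [0, 0, 0], "twist": 0}, {"dp": [0.07, 0.09, 0], "twist": 0}, {"dp": [0.14, 0.18, 0], "twist": 0}, {"dp": [0.14, 0.18, 0], "twist": 0}, {"dp": [0.14, 0.18, 0], "twist": 0}, {"dp": [0.14, 0.18, 0], "twist": 0}, {"dp": [0.14, 0.18, 0], "twist": 0}], "jaw": 0}}

```text
time_s: 28.6
tcp_pos: [0.4539, -0.006, 0.0687]
tool_rot: [180.0, 0.0, 88.3]
force: [-2.5, -2.2, 7.9]
grip_width: 0.0089
```

Emit:
{"method": "apply_moves", "body": {"increments": [{"dp": [0, 0, 0], "twist": 0}, {"dp": [0, 0, 0], "twist": 0}, {"dp": [0, 0, 0], "twist": 0}, {"dp": [0, 0, 0], "twist": 0}, {"dp": [0, 0, 0], "twist": 0}, {"dp": [0, 0, -1], "twist": 0}, {"dp": [0, 0, -3], "twist": 0}, {"dp": [0, 0, -6], "twist": 0}, {"dp": [3, 0, -10.2], "twist": 0}, {"dp": [5.6, 0, -10.2], "twist": 0}, {"dp": [5.6, 0, -10.2], "twist": 0}, {"dp": [5.6, 0, -10.2], "twist": 0}, {"dp": [5.6, 0, -10.2], "twist": 0}], "jaw": 0.45}}

```text
time_s: 29.9
tcp_pos: [0.4551, 0.0496, 0.1702]
tool_rot: [-180.0, 0.0, 88.3]
force: [0.1, -0.8, 0.4]
grip_width: 0.0385
```

```bash
python3 - <<'E'
from h import *
c=wcap('w12');T,s=tool();print(T[:3,3].round(4),s['tool_rot'][2],s['force'])
t=fproj(c,[.6316,.0185,.092]);print(t,fproj(c,[.6316,.0185,.082]))
u,v=map(int,t)
blobs(c,u-30,u+30,v-30,v+15,120)
g=cv2.cvtColor(c['img'],cv2.COLOR_RGB2GRAY);print(u-12,v-10);print(g[v-10:v+8,u-12:u+12])
E
```

```text
[0.4551 0.0494 0.1701] 88.28082661384411 [ 0.2012448  -0.36612527 -0.45709471]
[519.57337865 240.87391111] [513.42244588 236.45908585]
blob area 7 c [513.3 238.6] bbox [512 237   3   4]
blob area 238 c [533.8 249.1] bbox [520 241  29  14]
blob area 19 c [509.1 249.1] bbox [504 246  11   5]
507 230
[[214 145 129 181 220 234 236 237 237 237 237 237 234 216 139 149 221 235
  237 237 236 237 236 237]
 [164 134 199 225 234 237 237 237 237 237 236 237 237 232 172 113 190 234
  237 237 237 236 237 237]
 [136 193 232 236 237 237 237 237 237 237 237 237 237 234 196 114 182 233
  237 237 236 236 237 237]
 [178 231 237 237 237 237 237 237 237 237 237 237 237 237 228 131 170 231
  236 237 237 237 237 236]
 [225 236 237 237 237 237 237 237 237 237 237 237 237 236 232 148 144 227
  236 236 236 237 237 237]
 [233 237 237 237 237 236 235 234 236 237 237 236 236 237 231 149 144 229
  236 237 237 237 236 237]
 [237 237 237 237 236 227 198 189 220 235 237 237 237 236 231 145 156 232
  237 237 237 237 237 237]
 [237 237 237 237 232 185 124 114 177 233 236 237 237 237 229 132 177 233
  237 236 236 236 23
[... 317 characters left out ...]
37 237 237 227 167 140 204 233 236 237 235 210 142 109 131 173 199
  214 219 219 226 233 234]
 [237 237 237 237 229 190 198 232 236 237 237 233 174 106  95 101 110 119
  128 145 158 178 194 195]
 [237 237 236 230 207 178 231 236 236 237 236 231 155  99  92  94  98 100
  106 110 117 123 127 137]
 [237 237 232 181 165 171 232 236 237 236 235 213 129 105  94  93  95  97
  101 105 108 110 113 116]
 [236 233 227 170 159 168 222 231 235 234 223 165 151 187 131  94  92  94
   96  98 101 101 103 103]
 [231 200 181 161 159 159 173 215 231 211 172 151 214 225 169 101  91  89
   90  90  90  91  92  92]
 [197 166 161 159 158 158 162 196 206 145 135 198 233 234 202 115  91  88
   90  89  88  90  90  90]]
```

The residual is about (-0.35, -1.0) mm. Small moves lose about 0.8 mm to friction and arm compliance, so I'll command +1.7 mm in y.

Emit:
{"method": "apply_moves", "body": {"increments": [{"dp": [-3, 0, 0], "twist": 0}, {"dp": [-5.6, 0, 2], "twist": 0}, {"dp": [-5.6, 0, 5], "twist": 0}, {"dp": [-5.6, 0, 8], "twist": 0}, {"dp": [-5.6, 0, 9.5], "twist": 0}, {"dp": [-5.6, 0, 10.2], "twist": 0}, {"dp": [-5.6, 0, 10.2], "twist": 0}, {"dp": [-5.6, 0, 10.2], "twist": 0}, {"dp": [-5.6, 0, 10.2], "twist": 0}]}}

```text
time_s: 30.85
tcp_pos: [0.4546, -0.0054, 0.0691]
tool_rot: [179.9, -0.0, 88.4]
force: [0.5, 0.6, 0.5]
grip_width: 0.0383
```

Emit:
{"method": "apply_moves", "body": {"increments": [{"dp": [0, 0, 0], "twist": 0}, {"dp": [0, 0, 0], "twist": 0}, {"dp": [0, 0, 0], "twist": 0}, {"dp": [0, 0, 0], "twist": 0}, {"dp": [0, 0, 0], "twist": 0}, {"dp": [0, 0, 0], "twist": 0}, {"dp": [0, 0, 0], "twist": 0}, {"dp": [0.08, 0.02, 0], "twist": 0}, {"dp": [0.17, 0.05, 0], "twist": 0}, {"dp": [0.17, 0.05, 0], "twist": 0}, {"dp": [0.17, 0.05, 0], "twist": 0}, {"dp": [0.17, 0.05, 0], "twist": 0}, {"dp": [0.17, 0.05, 0], "twist": 0}], "jaw": 0}}

```text
time_s: 32.15
tcp_pos: [0.4544, -0.0042, 0.0687]
tool_rot: [180.0, 0.0, 88.4]
force: [-2.1, -2.1, 7.4]
grip_width: 0.0094
```

Emit:
{"method": "apply_moves", "body": {"increments": [{"dp": [0, 0, 0], "twist": 0}, {"dp": [0, 0, 0], "twist": 0}, {"dp": [0, 0, 0], "twist": 0}, {"dp": [0, 0, 0], "twist": 0}, {"dp": [0, 0, 0], "twist": 0}, {"dp": [0, 0, -1], "twist": 0}, {"dp": [0, 0, -3], "twist": 0}, {"dp": [0, 0, -6], "twist": 0}, {"dp": [3, 0, -10.2], "twist": 0}, {"dp": [5.6, 0, -10.2], "twist": 0}, {"dp": [5.6, 0, -10.2], "twist": 0}, {"dp": [5.6, 0, -10.2], "twist": 0}, {"dp": [5.6, 0, -10.2], "twist": 0}], "jaw": 0.45}}

```text
time_s: 33.45
tcp_pos: [0.4556, 0.0513, 0.1702]
tool_rot: [-180.0, 0.0, 88.3]
force: [1.0, -0.3, 0.4]
grip_width: 0.0383
```

```bash
python3 - <<'E'
from h import *
c=wcap('w13');T,s=tool();print(T[:3,3].round(4),s['tool_rot'][2],s['force'])
t=fproj(c,[.6316,.0185,.092]);print(t,fproj(c,[.6316,.0185,.082]))
u,v=map(int,t)
blobs(c,u-30,u+30,v-30,v+15,120)
g=cv2.cvtColor(c['img'],cv2.COLOR_RGB2GRAY);print(u-12,v-10);print(g[v-8:v+8,u-12:u+12])
E
```

```text
[0.4556 0.0511 0.1701] 88.28011047331046 [ 0.88496448 -0.02255717  0.47924582]
[518.73902679 242.74440508] [512.62408275 238.27966051]
blob area 5 c [519.6 229.4] bbox [518 228   4   4]
blob area 8 c [513.1 239.1] bbox [512 238   3   3]
blob area 237 c [532.6 251.1] bbox [518 243  30  14]
blob area 16 c [509.9 250.1] bbox [505 249  10   3]
506 232
[[134 185 232 237 237 237 237 237 237 237 237 237 237 237 235 208 119 194
  234 237 237 236 237 237]
 [168 229 236 237 237 237 237 237 237 236 237 237 237 237 237 229 130 199
  234 237 237 237 237 237]
 [217 236 237 237 237 236 235 234 234 236 237 237 237 237 236 231 139 207
  235 237 237 237 237 237]
 [229 237 237 237 237 232 208 191 193 222 236 237 237 237 236 228 137 214
  235 236 237 237 237 236]
 [235 236 237 237 236 218 135 101 119 186 233 237 237 237 236 223 132 219
  235 236 237 237 237 237]
 [237 237 237 237 233 187  99  78  96 175 233 237 237 237 234 186 136 225
  236 236 237 236 237 237]
 [237 237 237 236 234 189 100  84 118 201 235 237 237 237 231 140 170 231
  236 237 236 237 237 237]
 [237 237 237 237 235 211 131 128 188 227 2
[... 166 characters left out ...]
37 237 237 235 214 178 230 236 237 236 235 216 149 119 111 151 183
  203 219 221 224 227 233]
 [237 237 237 234 230 202 192 234 237 236 237 234 188 112  97  98 107 114
  122 131 151 177 185 200]
 [236 237 234 189 176 174 226 236 237 237 235 222 152 100  92  96  97 100
  101 108 114 122 128 135]
 [234 237 232 173 159 169 224 231 236 235 228 182 115 116  96  92  94  98
  100 104 107 111 114 116]
 [225 233 229 171 158 161 173 204 232 221 191 142 157 190 135  97  92  95
   97 100 102 102 103 104]
 [191 202 191 162 159 158 160 190 214 154 128 175 217 227 188 112  92  91
   89  91  91  90  93  92]
 [136 136 137 145 153 152 142 119 114 128 178 224 234 235 222 128  94  90
   89  89  88  90  91  91]]
```

The residual is now about 0.2 px (under 0.3 mm). Over to the cap for the second press.

Emit:
{"method": "apply_moves", "body": {"increments": [{"dp": [0, 0, -4], "twist": 0}, {"dp": [0, 0, -8], "twist": 0}, {"dp": [0, 0, -10], "twist": 0}, {"dp": [-0.6, 4, -10], "twist": 0}, {"dp": [-1.2, 8, -10], "twist": 0}, {"dp": [-1.8, 12, -10], "twist": 0}, {"dp": [-2.4, 16, -10], "twist": 0}, {"dp": [-2.7, 17.7, -10], "twist": 0}, {"dp": [-2.7, 17.7, -9], "twist": 0}, {"dp": [-2.7, 17.7, -8], "twist": 0}, {"dp": [-2.7, 17.7, -8], "twist": 0}, {"dp": [-2.7, 17.7, -8], "twist": 0}], "jaw": 0}}

```text
time_s: 34.7
tcp_pos: [0.631, 0.0205, 0.2499]
tool_rot: [-179.9, -0.0, 88.4]
force: [-0.4, -0.1, 0.4]
grip_width: 0.0001
```

Emit:
{"method": "apply_moves", "body": {"increments": [{"dp": [-0.1, 0, 0.4], "twist": 0}, {"dp": [-0.1, 0, 0.8], "twist": 0}, {"dp": [-0.1, 0, 1.0], "twist": 0}, {"dp": [-0.1, 0, 1.2], "twist": 0}, {"dp": [-0.1, 0, 1.4], "twist": 0}, {"dp": [-0.1, 0, 1.6], "twist": 0}, {"dp": [-0.1, 0, 1.8], "twist": 0}, {"dp": [-0.1, 0, 1.9], "twist": 0}, {"dp": [-0.1, 0, 2.0], "twist": 0}, {"dp": [-0.1, 0, 2.05], "twist": 0}, {"dp": [-0.1, 0, 2.1], "twist": 0}, {"dp": [-0.1, 0, 2.1], "twist": 0}, {"dp": [-0.1, 0, 2.1], "twist": 0}]}}

```text
time_s: 36.0
tcp_pos: [0.6322, 0.0194, 0.231]
tool_rot: [180.0, -0.1, 88.4]
force: [-7.9, 0.6, 16.5]
grip_width: 0.0001
```

Fully down: 16.5 N, with z stopped at 0.231, the same as the first press. Now lifting and backing off for a last look.

Emit:
{"method": "apply_moves", "body": {"increments": [{"dp": [0, 0, -0.6], "twist": 0}, {"dp": [0, 0, -1.2], "twist": 0}, {"dp": [0, 0, -2.0], "twist": 0}, {"dp": [0, 0, -4.1], "twist": 0}, {"dp": [0.7, -4, -4.1], "twist": 0}, {"dp": [1.4, -8, -4.1], "twist": 0}, {"dp": [2.1, -12, -4.1], "twist": 0}, {"dp": [2.8, -16, -4.1], "twist": 0}, {"dp": [2.8, -17.7, -1], "twist": 0}, {"dp": [2.8, -17.7, 3], "twist": 0}, {"dp": [2.8, -17.7, 5.9], "twist": 0}, {"dp": [2.8, -17.7, 5.9], "twist": 0}, {"dp": [2.8, -17.7, 5.9], "twist": 0}, {"dp": [2.8, -17.7, 5.9], "twist": 0}]}}

```text
time_s: 37.4
tcp_pos: [0.4575, 0.0523, 0.1718]
tool_rot: [179.8, -0.0, 88.4]
force: [0.9, 1.1, 0.1]
grip_width: 0.0002
```

```bash
python3 - <<'E'
from h import *
c=wcap('w14');T,s=tool();print(T[:3,3].round(4),s['tool_rot'][2],s['force'])
t=fproj(c,[.6316,.0185,.092]);print(t,fproj(c,[.6316,.0185,.082]))
u,v=map(int,t);blobs(c,u-30,u+30,v-30,v+15,120)
crop(c,'w14c',u-60,u+40,v-45,v+30,7);print(u-60,v-45)
E
```

```text
[0.4575 0.0524 0.1718] 88.36368237977835 [ 0.0056109   0.04503513 -0.02279753]
[515.11495332 243.22713411] [509.07451982 238.77941294]
blob area 6 c [515.2 229. ] bbox [513 228   5   3]
blob area 6 c [509.5 240. ] bbox [509 239   2   3]
blob area 249 c [529.8 251.9] bbox [516 243  29  15]
blob area 10 c [505.1 250.7] bbox [502 250   8   2]
455 198
```

View pics/w14c.png

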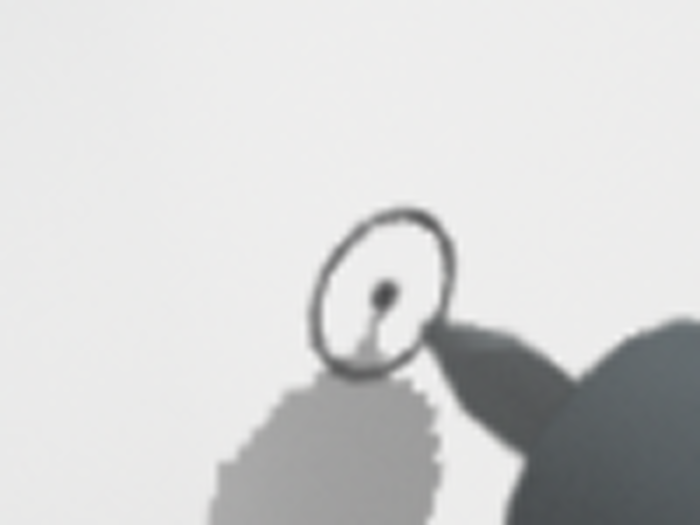

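The last crop shows the tip at (430,327) and the small dot at (385,296). The offset is (-6.4,-4.4) px against (-6.0,-4.4) expected, so they line up within about 0.5 mm. The punch is up and the gripper is clear.

```bash
python3 -c "
from h import *
print(job.sign_off(), bot.observe()['time_s'])"
```

```text
the job is handed in; nothing more can be done
the job is handed in; nothing more can be done
```

Both dots are spotted, wide circle first and then small, and the job is handed in at about 37.5 s of the 72 s allowed.

I moved the table by pinching the front bar of the loop and pressed the cap with shut fingers. Each time I released the table and checked the dot against the punch point in the wrist camera before pressing.

- **Wide dot:** it took two small corrections. My last reading before the press put it about 0.8 mm off (0.3 mm in x, 0.8 mm in y). An earlier view from the other side had disagreed with this one by about 0.8 mm in y, so the true error could be a little different.
- **Small dot:** it also took two corrections and was under 0.3 mm off before the press.
- **Presses:** both stopped at the same height, about 10 mm down (tool height 0.231 m), at about 17 N. That is well past the 6.5 N needed to press fully.
- **Final state:** in the last picture the punch is up and the small dot is within about 0.5 mm of being under the point. The gripper was about 80 mm above the handle, touching nothing.

The arm's path stayed clear of the brush, spray bottle, plunger and clear box, but I took no final picture of them.

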